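# Find the out-of-balance centrifuge rotor arm on the knife-edge stand

## Robot

A 6-joint arm with a two-finger parallel gripper is mounted at the origin on the work surface. World frame = base frame: x ahead of the robot, y to its left, z up, the work surface at z = 0. Lengths are in m, angles in rad, forces in N, time in s.
With the tool pointing down it reaches from about 0.325 to 0.85 m from the base axis. Payload 15.5 kg.
Tool frame: the origin (TCP) lies between the finger pads; the fingertips stand 17 mm ahead of it and the grasp point (between the pads) lies 2 mm behind it; z points along the fingers, y is the line along which they close (so a half turn about z gives the same grasp; the last joint's range is limited). The gripper opens to 91 mm and grips with 3 to 60 N. Pads are 32 mm wide; open, the fingers measure 118 mm over their backs; the gripper's body (76 mm by 178 mm) begins 60 mm behind the grasp point.
Start: joints at [-1.294, 0.494, 1.345, -0, 1.302, -0.096], TCP at [0.228, -0.582, 0.231] pointing down, gripper open.
Joint ranges: [-2.91, 2.91], [-0.82, 2.16], [0.22, 2.67], [-1.22, 4.37], [0.12, 2.79], [-3.08, 3.08]. Speed limits (rad/s): [1.89, 1.89, 2.57, 3.01, 3.01, 3.01].

## Interface

Orientations are given as a unit quaternion [x, y, z, w].
In Python, from plant import state, grab_frame, finish_job gives the robot as it stands. The module is installed in compiled form; this text tells all that it offers.
- The arm moves only by the shell command python3 -m inch 'ROWS' [FORCE]. ROWS is JSON, a list of rows, each a list of 7 numbers: the shift along the world's x, y, z as a fraction of full scale, then the turn, a rotation vector about the world's x, y, z as a fraction of full scale, then the opening, from 0 (shut) to 1 (fully open). A call has exactly 8 rows; each row is the pose to reach, as a shift and turn from the pose commanded when the call began; what a row does not reach only later rows make up. Full scale, the value 1, is 0.15 m for a shift and 90 degrees for a turn. A row lasts 1/8 s, in which the tool goes at most 62.5 mm and 10.7 degrees, less where a joint would pass 70% of its speed; a pose out of reach is approached as far as the arm can. A call with a number of a shift or a turn outside -1 to 1 is refused whole. A call with a gripper value outside its range is refused whole. The fingers move at their own pace and stop on an object; FORCE is the grip in N (left out, the last holds). Time passes only in rows, so rows that repeat a pose let the fingers close, or fill a call up. It gives the time, the measured TCP pose, the force, the opening and the grip force at its end, in the units of the state.
- state(): the state, without advancing time (a new reading comes with each control period).
- grab_frame(name): name is "side" or "top" or "wrist"; returns a dict with "image" (480x640x3 uint8, red, green, blue), "vertical_fov" (degrees; the focal length in pixels is half the picture's height over the tangent of half this angle, whatever the lens; pixels are square), "cx", "cy" (the principal point, pixels), "k1" (the pictures are not rectified: a ray, as slopes to the right and down, at radius r is drawn at 1 + k1 r^2 times it, then the intrinsics apply), "T" (4x4, takes a point from camera to world coordinates); the wrist camera has in their place "mount" (4x4, takes a point from camera to tool coordinates, whose origin is the TCP and whose axes are the flange's). Camera axes: x right, y up, looking along -z (the intrinsics and any distortion apply to the point x, -y, -z); pixel columns grow to the right and rows downward; lengths in m; the calibration is good to about 2 mm. A picture is of the moment at which its call begins: read the wrist's pose just before it. There is no depth.
- finish_job(): hands the job in; it is judged then, once.
The state is a dict: "time": time; "q": joint angles; "joint_velocities": joint speeds; "joint_efforts": joint torques, N m; "ee_pos": TCP position; "ee_rot": TCP orientation; "ft_force": force on the tool from outside, world axes, zero at the start; "moment": the same for the moment, N m; "width": finger opening in m; "gripper_force": force on a finger pad.
Only numpy, scipy, OpenCV 4.12 (cv2) and the standard library are available. Lean on these libraries where they do the work, as an engineer would, in place of code of your own. Each camera call takes 0.05 s, during which the arm holds its last target. There are 200 camera calls.

## Task

One of the two identical two-bucket rotor arms for the centrifuge (teal bucket at each end, aluminium grip block in the middle) is out of balance: try them on the small knife-edge balancing stand, laid centred along the rocking plate so that the yellow line runs crosswise under the middle of the bar. Leave the good arm sitting there, centred and level, and set the one that tips down gently in the red reject tray, upright and flat on its floor.

Things in the scene. Friction and masses are not known exactly. Their poses are not given: they have to be found in the camera images.
- rotor_p: rotor arm, 154 mm long, 0.3 kg: steel bar 24 wide, 12 high; teal bucket (dia 34, 40 high, cream cap) at each end, x = +60 and -60 mm; aluminium grip block in the middle, 30 (x) by 24 (y) mm, z = 12 to 50 mm, pinch it along y. Origin: middle of the flat underside; x along the bar, z up. Looks just like rotor_q; exactly one of the two has a centre of mass about 30 mm off the middle along x
- rotor_q: the other rotor arm: shape, size, mass and axes as rotor_p. Either may be the one out of balance (one sealed bucket far too heavy); neither look, name nor place tells which. Both stand on the bench at the start
- cradle: aluminium plate 120 (x) by 60 (y) by 6 mm, rocks on a knife edge along y (yellow line) to 11 deg either way; weakly sprung level. Navy base 130 by 90 mm. Origin: mid underside, 40 mm above the bench; top at z = 6. Bar goes along x, either way round. Laid within 8 mm of the line the good arm stays under 6 deg, the bad one tips over 8 deg and stays on, tilted; settles in 0.5 s
- tray: red open reject tray fixed on the bench, 240 (x) by 130 (y) mm outside, 30 mm high, walls and floor 4 mm. Origin: centre of its underside. Empty at the start; an arm fits in flat with its bar along the tray's x
Mind the look-alikes: they are no part of the job. Leave any purple look-alike of the rotor_p alone.

How it is judged:
By the outcome, as a careful person would: the job done as asked, in the order asked, and still so for the second after the job is handed in, with the robot touching nothing.
It also fails if it takes over 72 s, if anything falls off the work surface, if the arm or the gripper's body presses on something with over 40 N, if the wrist force passes 120 N, or if a joint passes its speed limit or range.

## Working session

There is one attempt and no reset: what is moved stays moved. The work goes in short steps, Python scripts to look and compute and a shell command to move; the robot and the scene stay as the last step left them, time stands still between calls to the robot, and variables do not carry over. Pictures are saved under pics/ and viewed, at most 11 in all, crops included, and the job is handed in when it is done.

```bash
mkdir -p pics
cat > h.py <<'E'
import numpy as np, cv2
from plant import state, grab_frame
from scipy.spatial.transform import Rotation as R
def shot(n):
    s=state(); f=grab_frame(n); f=dict(f)
    if 'mount' in f:
        T=np.eye(4); T[:3,:3]=R.from_quat(s['ee_rot']).as_matrix(); T[:3,3]=s['ee_pos']; f['T']=T@np.array(f['mount'])
    f['T']=np.array(f['T'])
    f['f']=240/np.tan(np.radians(f['vertical_fov'])/2)
    return f
def save(f,p): cv2.imwrite(p,cv2.cvtColor(f['image'],cv2.COLOR_RGB2BGR))
def ray(f,u,v):
    K=np.array([[f['f'],0,f['cx']],[0,f['f'],f['cy']],[0,0,1]])
    x,y=cv2.undistortPoints(np.array([[[u,v]]],float),K,np.array([f['k1'],0,0,0.]))[0,0]
    return f['T'][:3,3],f['T'][:3,:3]@np.array([x,-y,-1])
def onz(f,u,v,z):
    o,d=ray(f,u,v); return o+d*(z-o[2])/d[2]
def tri(f1,p1,f2,p2):
    o1,d1=ray(f1,*p1);o2,d2=ray(f2,*p2)
    t=np.linalg.lstsq(np.c_[d1,-d2],o2-o1,rcond=None)[0]
    a,b=o1+d1*t[0],o2+d2*t[1]; return (a+b)/2,np.linalg.norm(a-b)
E
python3 - <<'E'
from h import *
for n in('top','side'):
    f=shot(n); save(f,f'pics/{n}0.png'); print(n,f['T'].round(3).tolist(),f['f'],f['k1'])
E
```

```text
top [[0.014, 0.989, -0.147, 0.451], [-1.0, 0.015, 0.006, -0.091], [0.008, 0.147, 0.989, 1.139], [0.0, 0.0, 0.0, 1.0]] 466.38407886672684 -0.04844047245846224
side [[-0.993, 0.089, -0.084, 0.517], [-0.122, -0.739, 0.662, 0.654], [-0.003, 0.668, 0.744, 0.914], [0.0, 0.0, 0.0, 1.0]] 484.63316548177283 0.04031587985158869
```

View pics/top0.png

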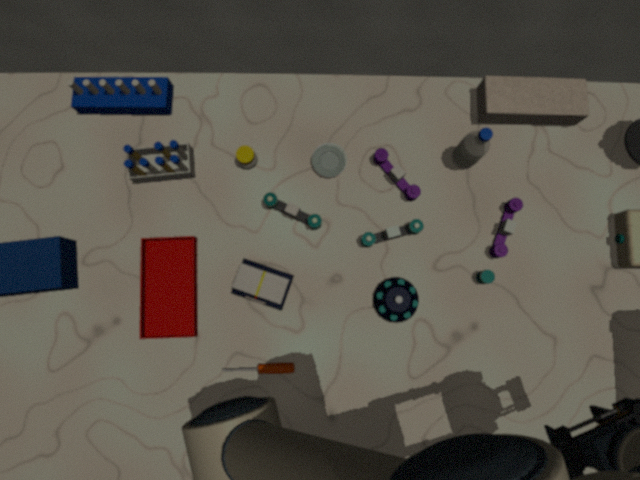

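View pics/side0.png

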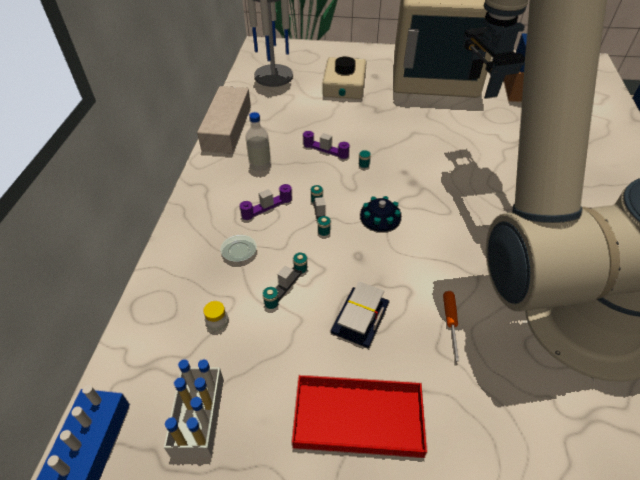

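The two teal-bucket arms are at top (292,210) and (391,233), which match the side view at (286,280) and (320,207). The bars at top (397,174) and (506,228) are purple look-alikes, so I leave those alone. The cradle is at (262,284) with its yellow line at (261,285), and the red tray is at (169,287).

```bash
cat > m.py <<'E'
from h import *
def mask(f,lo,hi,box=None,mn=15):
    h=cv2.cvtColor(f['image'],cv2.COLOR_RGB2HSV); m=cv2.inRange(h,np.array(lo),np.array(hi))
    if box: k=np.zeros_like(m); x0,y0,x1,y1=box; k[y0:y1,x0:x1]=255; m&=k
    n,l,s,c=cv2.connectedComponentsWithStats(m)
    return [(s[i,4],*c[i].round(1)) for i in range(1,n) if s[i,4]>=mn],m
E
python3 - <<'E'
from m import *
t=shot('top');s=shot('side')
print(state()['time'])
for f,b in((t,(240,180,440,260)),(s,(240,170,345,320))):
    print([tuple(map(float,x)) for x in mask(f,(75,70,30),(100,255,255),b)[0]])
for f,b in((t,(225,255,300,312)),(s,(325,275,395,350))):
    print('yel',[tuple(map(float,x)) for x in mask(f,(18,110,90),(35,255,255),b,8)[0]])
for f in (t,s):
    c,m=mask(f,(0,180,60),(6,255,255),None,500); print('red',[tuple(map(float,x)) for x in c])
    cs=max(cv2.findContours(m,0,2)[0],key=cv2.contourArea); print(cv2.minAreaRect(cs))
print(tri(t,(292,210),s,(286.5,276)),tri(t,(392,232),s,(320,205)))
a=cv2.resize(t['image'][180:320,220:440],None,fx=3.6,fy=3.6,interpolation=2)
cv2.imwrite('pics/crop.png',np.clip(a[...,::-1]*1.5,0,255).astype('uint8'))
E
```

```text
0.2
[(109.0, 269.9, 199.4), (125.0, 313.4, 221.0), (120.0, 415.3, 226.2), (128.0, 367.9, 239.1)]
[(58.0, 316.4, 189.3), (22.0, 314.8, 197.2), (78.0, 323.2, 220.2), (77.0, 323.6, 230.8), (86.0, 299.7, 257.7), (63.0, 300.6, 267.9), (111.0, 270.0, 292.7), (85.0, 271.2, 303.9)]
yel [(61.0, 259.7, 283.8)]
yel [(78.0, 361.2, 305.5)]
red [(4375.0, 169.2, 287.4)]
((168.9810333251953, 287.0718078613281), (99.50988006591797, 51.989173889160156), 88.83085632324219)
red [(9298.0, 359.4, 416.3)]
((361.2080383300781, 415.568603515625), (134.44613647460938, 73.84032440185547), 4.219095230102539)
(array([ 0.67651555, -0.01993022,  0.03529569]), np.float64(0.00299002051348023)) (array([ 0.62708793, -0.26076666,  0.0374587 ]), np.float64(0.001204630455616333))
```

View pics/crop.png

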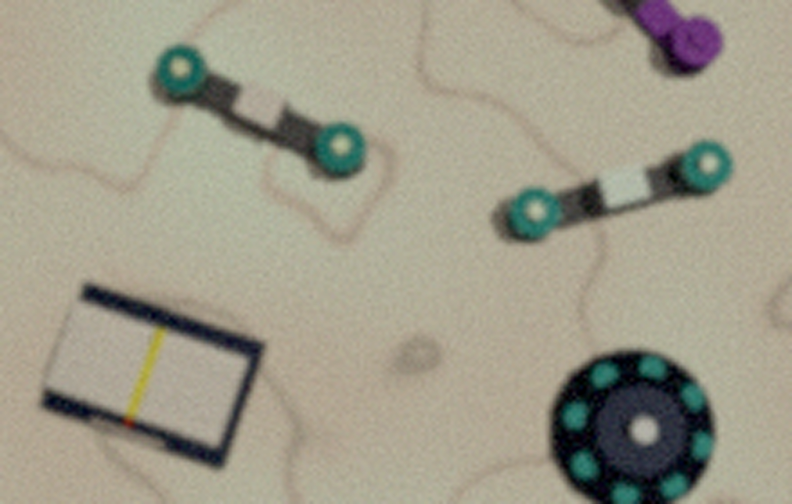

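The crop confirms both arms: teal buckets with cream caps at crop (181,68)-(341,148) and (535,212)-(708,165). The cradle's yellow line runs from (162,328) to (128,424). Next I work out poses.

Run:
```python
from m import *
t=shot('top');s=shot('side')
for n,(a,b,c,d) in dict(A=((269.9,199.4),(313.4,221),(300,254.5),(270,290)),B=((367.9,239.1),(415.3,226.2),(323.2,218),(316.4,187))).items():
    pa,e=tri(t,a,s,d if n=='A' else c); pb,e2=tri(t,b,s,c if n=='A' else d)
    print(n,pa.round(4),pb.round(4),e,e2)
    qa,qb=onz(t,*a,.042),onz(t,*b,.042);v=qb-qa
    print(' mid',((qa+qb)/2).round(4),'len',np.linalg.norm(v),'ang',np.degrees(np.arctan2(v[1],v[0])))
print('yel',tri(t,(259.7,283.8),s,(361.2,305.5)))
m=mask(t,(18,110,90),(35,255,255),(225,255,300,312))[1]
vx,vy,x,y=cv2.fitLine(np.argwhere(m)[:,::-1].astype(np.float32),2,0,.01,.01).ravel()
p=onz(t,x-10*vx,y-10*vy,.046);q=onz(t,x+10*vx,y+10*vy,.046);print('yel dir deg',np.degrees(np.arctan2(*(q-p)[[1,0]])))
c,m=mask(t,(0,180,60),(6,255,255),None,500)
r=cv2.minAreaRect(max(cv2.findContours(m,0,2)[0],key=cv2.contourArea))
print('tray',np.array([onz(t,*p,.03) for p in cv2.boxPoints(r)]).round(4).tolist())
S=state();print(R.from_quat(S['ee_rot']).as_matrix().round(3).tolist(),S['ee_pos'],S['width'],S['ft_force'])
f=grab_frame('wrist');print(np.array(f['mount']).round(3).tolist(),f['vertical_fov'])
```

```text
A [0.7016 0.0328 0.0474] [ 0.6498 -0.0724  0.0532] 0.0018668180855120169 0.0022928307508808684
 mid [ 0.6763 -0.0194  0.042 ] len 0.11733039699919119 ang -115.86465719093741
B [ 0.6096 -0.2018  0.0495] [ 0.6415 -0.3145  0.0506] 0.0034208435703255435 0.002232719794472782
 mid [ 0.6254 -0.2593  0.042 ] len 0.1183557038234181 ang -73.84968417204193
yel (array([0.49947078, 0.05024706, 0.04809901]), np.float64(0.0008898504125914148))
yel dir deg -18.323011595152163
tray [[0.6055, 0.3412, 0.03], [0.6101, 0.2149, 0.03], [0.3752, 0.1978, 0.03], [0.3701, 0.3204, 0.03]]
[[0.931, 0.364, -0.0], [0.364, -0.931, 0.0], [0.0, -0.0, -1.0]] [ 0.22760964 -0.58198218  0.23074118] 0.09105230530745405 [ 0.41339476 -0.03001221  0.06450215]
[[0.0, 0.966, 0.258, 0.072], [1.0, -0.0, 0.0, -0.0], [0.0, 0.258, -0.966, -0.154], [0.0, 0.0, 0.0, 1.0]] 71.8329368580104
```

```bash
python3 -m inch '[[0.25,0.3,0,0,0,0.1,1],[0.5,0.6,0,0,0,0.2,1],[0.75,0.94,0,0,0,0.3,1],[0.75,0.94,0,0,0,0.4,1],[0.75,0.94,0,0,0,0.474,1],[0.75,0.94,0,0,0,0.474,1],[0.75,0.94,0,0,0,0.474,1],[0.75,0.94,0,0,0,0.474,1]]' 20
for i in 1 2 3; do :; done
python3 -m inch '[[0.25,0.3,0,0,0,0,1],[0.5,0.6,0,0,0,0,1],[0.75,0.94,0,0,0,0,1],[0.75,0.94,0,0,0,0,1],[0.75,0.94,0,0,0,0,1],[0.75,0.94,0,0,0,0,1],[0.75,0.94,0,0,0,0,1],[0.75,0.94,0,0,0,0,1]]'
python3 -m inch '[[0.25,0.3,0,0,0,0,1],[0.5,0.6,0,0,0,0,1],[0.75,0.94,0,0,0,0,1],[0.75,0.94,0,0,0,0,1],[0.75,0.94,0,0,0,0,1],[0.75,0.94,0,0,0,0,1],[0.75,0.94,0,0,0,0,1],[0.75,0.94,0,0,0,0,1]]'
python3 -m inch '[[0.25,0.3,0,0,0,0,1],[0.5,0.6,0,0,0,0,1],[0.74,0.93,0,0,0,0,1],[0.74,0.93,0,0,0,0,1],[0.74,0.93,0,0,0,0,1],[0.74,0.93,0,0,0,0,1],[0.74,0.93,0,0,0,0,1],[0.74,0.93,0,0,0,0,1]]'
python3 - <<'E'
from m import *
f=shot('wrist'); save(f,'pics/w1.png'); print(f['T'].round(3).tolist())
print([tuple(map(float,x)) for x in mask(f,(75,70,30),(100,255,255),None,60)[0]])
print([tuple(map(float,x)) for x in mask(f,(18,110,90),(35,255,255),None,30)[0]])
E
```

```text
time: 1.35
ee_pos: [0.34, -0.4412, 0.2309]
ee_rot: [0.848, 0.529, -0.0, -0.0]
ft_force: [0.6, -0.4, 0.5]
width: 0.0912
gripper_force: 0.0
time: 2.35
ee_pos: [0.4523, -0.3006, 0.2309]
ee_rot: [0.848, 0.53, -0.0, 0.0]
ft_force: [-0.5, 0.5, 0.5]
width: 0.0913
gripper_force: 0.0
time: 3.35
ee_pos: [0.5648, -0.1597, 0.231]
ee_rot: [0.848, 0.53, -0.0, 0.0]
ft_force: [0.4, 0.9, -1.0]
width: 0.0914
gripper_force: 0.0
time: 4.35
ee_pos: [0.676, -0.0202, 0.2311]
ee_rot: [0.848, 0.53, 0.0, 0.0]
ft_force: [0.1, -0.3, -0.6]
width: 0.0912
gripper_force: 0.0
[[0.899, 0.424, 0.113, 0.707], [-0.439, 0.868, 0.232, 0.045], [0.0, -0.258, 0.966, 0.385], [0.0, 0.0, 0.0, 1.0]]
[(681.0, 323.7, 168.5), (541.0, 325.1, 278.8)]
[(2024.0, 398.8, 53.7), (328.0, 146.4, 242.0), (45.0, 520.8, 327.0), (33.0, 125.0, 328.7)]
```

View pics/w1.png

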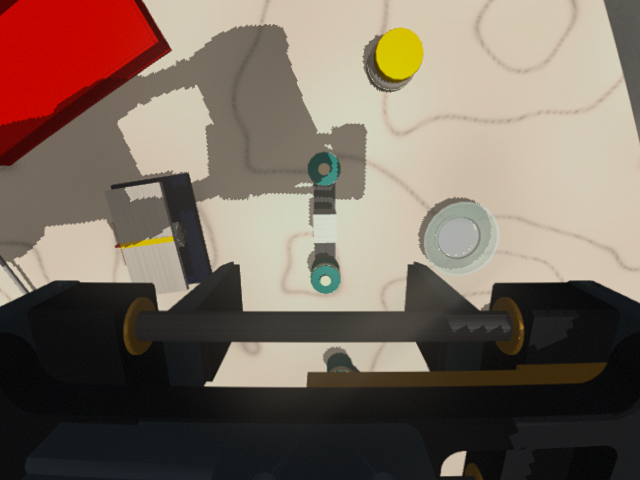

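The wrist view shows arm A upright between the fingers, with caps at (324,169) and (325,281) and the block at (325,228). The cradle's yellow line runs from about (115,246) to (175,239).

Run:
```python
from m import *
f=shot('wrist');t=shot('top')
a,b=(324,169),(325,281)
print('tri',tri(f,a,t,(269.9,199.4))[0].round(4),tri(f,b,t,(313.4,221))[0].round(4))
for z in (.04,.052):
    p,q=onz(f,*a,z),onz(f,*b,z);v=p-q;print(z,((p+q)/2).round(4),np.linalg.norm(v),np.degrees(np.arctan2(v[1],v[0])))
print('block top c', onz(f,325,225,.05).round(4))
c,m=mask(f,(18,110,90),(35,255,255),(90,200,200,280),30);print(c)
pts=np.argwhere(m)[:,::-1].astype(np.float32);r=cv2.minAreaRect(pts);print(r)
vx,vy,x,y=cv2.fitLine(pts,2,0,.01,.01).ravel()
e=[pts[pts[:,0].argmin()],pts[pts[:,0].argmax()]];print(e)
w=[onz(f,*k,.046) for k in e];print('line ends',np.round(w,4),np.linalg.norm(w[0]-w[1]))
p,q=onz(f,x-20*vx,y-20*vy,.046),onz(f,x+20*vx,y+20*vy,.046);print('dir',np.degrees(np.arctan2(*(p-q)[[1,0]])))
print('yel tri',tri(f,c[0][1:],t,(259.7,283.8)))
```

```text
tri [0.7026 0.0338 0.0388] [ 0.6507 -0.073   0.0465]
0.04 [ 0.6765 -0.0212  0.04  ] 0.1216442452310863 64.5563223770072
0.052 [ 0.6776 -0.0188  0.052 ] 0.11741735049634508 64.55632237700723
block top c [ 0.6789 -0.0171  0.05  ]
[(np.int32(329), np.float64(146.5), np.float64(242.1))]
((146.44000244140625, 242.07998657226562), (5.939697742462158, 54.02295684814453), 81.8698959350586)
[array([120., 243.], dtype=float32), array([173., 237.], dtype=float32)]
line ends [[0.4717 0.0615 0.046 ]
 [0.5277 0.0415 0.046 ]] 0.05955699694515854
dir 161.98648389883255
yel tri (array([0.49915753, 0.04991058, 0.04706393]), np.float64(0.001011884325643799))
```

```bash
python3 -m inch '[[0,0,-0.3,0,0,0,1],[0,0,-0.6,0,0,0,1],[0,0,-0.9,0,0,0,1],[0,0,-1,0,0,0,1],[0,0,-1,0,0,0,1],[0,0,-1,0,0,0,1],[0,0,-1,0,0,0,1],[0,0,-1,0,0,0,1]]' 20
python3 -m inch '[[0.005,0,-0.15,0,0,0,1],[0.005,0,-0.31,0,0,0,1],[0.005,0,-0.31,0,0,0,1],[0.005,0,-0.31,0,0,0,0.1],[0.005,0,-0.31,0,0,0,0.1],[0.005,0,-0.31,0,0,0,0.1],[0.005,0,-0.31,0,0,0,0.1],[0.005,0,-0.31,0,0,0,0.1]]' 20
python3 -m inch '[[0,0,0,0,0,0,0.1],[0,0,0,0,0,0,0.1],[0,0,0.1,0,0,0,0.1],[0,0,0.3,0,0,0,0.1],[0,0,0.5,0,0,0,0.1],[0,0,0.7,0,0,0,0.1],[0,0,0.7,0,0,0,0.1],[0,0,0.7,0,0,0,0.1]]' 25
python3 - <<'E'
from m import *
s=state();print(s['moment'],s['ft_force'])
f=shot('wrist'); print([tuple(map(float,x)) for x in mask(f,(75,70,30),(100,255,255),None,60)[0]])
save(f,'pics/w2.png')
E
```

```text
time: 5.5
ee_pos: [0.6766, -0.0196, 0.0819]
ee_rot: [0.848, 0.53, 0.001, 0.0]
ft_force: [-0.5, -0.1, 0.6]
width: 0.0916
gripper_force: 0.0
time: 6.5
ee_pos: [0.6769, -0.0196, 0.0346]
ee_rot: [0.848, 0.53, 0.0, 0.0]
ft_force: [0.7, 0.7, -0.6]
width: 0.044
gripper_force: 0.0
time: 7.5
ee_pos: [0.6763, -0.0195, 0.1389]
ee_rot: [0.848, 0.53, -0.0, -0.0]
ft_force: [-0.9, -0.3, -4.0]
width: 0.024
gripper_force: 25.0
[-0.16037949 -0.03808261  0.0322386 ] [-0.9000195  -0.34094032 -3.99423838]
[(3655.0, 322.9, 185.5), (645.0, 323.1, 363.9)]
```

View pics/w2.png

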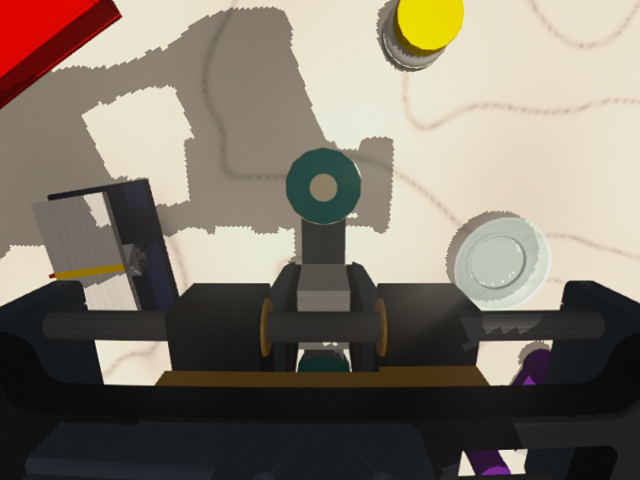

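Arm A is held, with its far cap at (323,187) and the block between the pads.

```bash
python3 - <<'E'
from m import *
f=shot('wrist');s=state();Rm=R.from_quat(s['ee_rot']).as_matrix()
p=onz(f,323,187,s['ee_pos'][2]+.0095);print('cap in tool (mm)',(Rm.T@(p-s['ee_pos'])*1e3).round(1),np.array(s['moment']).round(3))
t=shot('top');sd=shot('side')
for g in(t,sd): print([tuple(map(float,x)) for x in mask(g,(75,70,30),(100,255,255),None,20)[0]])
E
python3 -m inch '[[-0.2,0.08,0,0,0,0.04,0.1],[-0.4,0.16,0,0,0,0.07,0.1],[-0.6,0.24,0,0,0,0.082,0.1],[-0.8,0.32,0,0,0,0.082,0.1],[-1,0.4,0,0,0,0.082,0.1],[-1,0.4,0,0,0,0.082,0.1],[-1,0.4,0,0,0,0.082,0.1],[-1,0.4,0,0,0,0.082,0.1]]'
python3 - <<'E'
from m import *
t=shot('top');save(t,'pics/t3.png')
s=state();print(s['moment'],s['ft_force'])
f=shot('wrist'); print([tuple(map(float,x)) for x in mask(f,(18,110,90),(35,255,255),None,30)[0]])
save(f,'pics/w3.png')
E
```

```text
cap in tool (mm) [59.7 -0.6 -9.5] [-0.068 -0.022 -0.044]
[(62.0, 316.9, 213.7), (119.0, 415.4, 226.1), (131.0, 367.8, 239.1), (42.0, 621.2, 238.1), (145.0, 486.7, 276.3), (48.0, 400.7, 281.8), (52.0, 387.4, 283.6), (45.0, 411.9, 289.8), (58.0, 379.5, 295.0), (46.0, 414.4, 303.1), (54.0, 381.8, 308.9), (49.0, 406.8, 314.5), (52.0, 393.4, 317.1)]
[(56.0, 364.5, 153.5), (65.0, 363.9, 163.0), (63.0, 315.9, 189.4), (24.0, 314.6, 197.3), (23.0, 365.5, 204.9), (21.0, 395.0, 203.5), (35.0, 396.9, 212.4), (38.0, 366.8, 213.7), (20.0, 327.8, 220.2), (47.0, 376.9, 220.1), (46.0, 389.6, 219.3), (45.0, 325.6, 231.2), (105.0, 266.6, 263.3), (110.0, 268.0, 275.0)]
time: 8.7
ee_pos: [0.5277, 0.0402, 0.1393]
ee_rot: [0.812, 0.583, 0.0, 0.0]
ft_force: [0.1, -0.5, -3.3]
width: 0.0236
gripper_force: 25.0
[-0.16097778 -0.02764613  0.01733797] [ 0.69312418  0.89736807 -3.41234412]
[(442.0, 273.8, 253.5), (68.0, 384.3, 324.9), (73.0, 261.8, 329.8)]
```

View pics/w3.png

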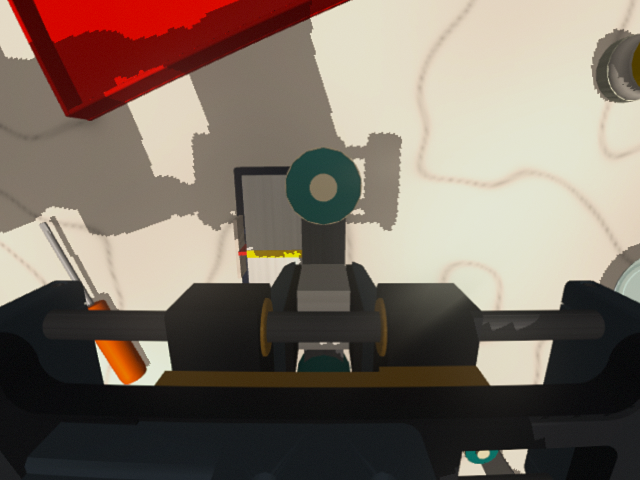

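The wrist view shows the line at (242–300,253) running square to the bar, so the bar is aligned with the plate. I check the line position numerically while moving over it.

```bash
python3 -m inch '[[-0.1,0.03,0,0,0,0,0.1],[-0.188,0.065,0,0,0,0,0.1],[-0.188,0.065,0,0,0,0,0.1],[-0.188,0.065,-0.1,0,0,0,0.1],[-0.188,0.065,-0.2,0,0,0,0.1],[-0.188,0.065,-0.2,0,0,0,0.1],[-0.188,0.065,-0.2,0,0,0,0.1],[-0.188,0.065,-0.2,0,0,0,0.1]]'
python3 - <<'E'
from m import *
f=shot('wrist');s=state();Rm=R.from_quat(s['ee_rot']).as_matrix()
c,m=mask(f,(18,110,90),(35,255,255),(180,180,460,262),15);print(c)
for k in c: print('yellow in tool mm',(Rm.T@(onz(f,*k[1:],.046)-s['ee_pos'])*1e3).round(1))
print(s['ee_pos'],s['ft_force'])
save(f,'pics/w4.png')
E
```

```text
time: 9.8
ee_pos: [0.4991, 0.0502, 0.11]
ee_rot: [0.812, 0.584, 0.0, 0.0]
ft_force: [-0.6, -0.2, -2.9]
width: 0.0238
gripper_force: 25.0
[]
[0.49902444 0.05017836 0.10990977] [-0.19267118 -0.88184092 -3.05188595]
```

```bash
python3 -m inch '[[0,0,-0.05,0,0,0,0.1],[0,0,-0.1,0,0,0,0.1],[0,0,-0.14,0,0,0,0.1],[0,0,-0.16,0,0,0,0.1],[0,0,-0.17,0,0,0,0.1],[0,0,-0.18,0,0,0,0.1],[0,0,-0.187,0,0,0,0.1],[0,0,-0.187,0,0,0,0.1]]'
```

```text
time: 10.85
ee_pos: [0.4987, 0.0502, 0.0814]
ee_rot: [0.812, 0.584, 0.0, 0.0]
ft_force: [-0.5, -0.4, -3.0]
width: 0.0238
gripper_force: 25.0
```

```bash
python3 -m inch '[[0,0,-0.004,0,0,0,0.1],[0,0,-0.008,0,0,0,0.1],[0,0,-0.008,0,0,0,0.28],[0,0,-0.008,0,0,0,0.28],[0,0,-0.008,0,0,0,0.45],[0,0,-0.008,0,0,0,0.6],[0,0,-0.008,0,0,0,0.7],[0,0,0.02,0,0,0,0.7]]'
python3 -m inch '[[0,0,0.1,0,0,0,0.7],[0,0,0.25,0,0,0,0.7],[0,0,0.4,0,0,0,0.7],[0,0,0.6,0,0,0,0.7],[0,0,0.6,0,0,0,0.7],[0,0,0.6,0,0,0,0.7],[0,0,0.6,0,0,0,0.7],[0,0,0.6,0,0,0,0.7]]'
python3 - <<'E'
from m import *
f=shot('wrist');save(f,'pics/w5.png')
g=shot('side');save(g,'pics/s5.png')
a=cv2.resize(g['image'][225:365,290:440],None,fx=4,fy=4,interpolation=2)
b=f['image'][:400]; b=cv2.resize(b,(448,280)); c=np.zeros((560,448,3),'uint8'); c[:280]=b
t=shot('top')['image'][240:330,210:330]; c[280:]=cv2.resize(t,(448,280))[:,:448]
cv2.imwrite('pics/m5.png',cv2.resize(np.hstack([a,c])[...,::-1],(800,427)))
E
```

```text
time: 11.85
ee_pos: [0.4985, 0.0502, 0.0843]
ee_rot: [0.812, 0.584, -0.0, -0.0]
ft_force: [0.6, 0.2, 0.4]
width: 0.0622
gripper_force: 0.0
time: 12.85
ee_pos: [0.4984, 0.0502, 0.1739]
ee_rot: [0.812, 0.584, -0.0, -0.0]
ft_force: [0.3, -0.1, -0.6]
width: 0.0639
gripper_force: 0.0
```

View pics/m5.png

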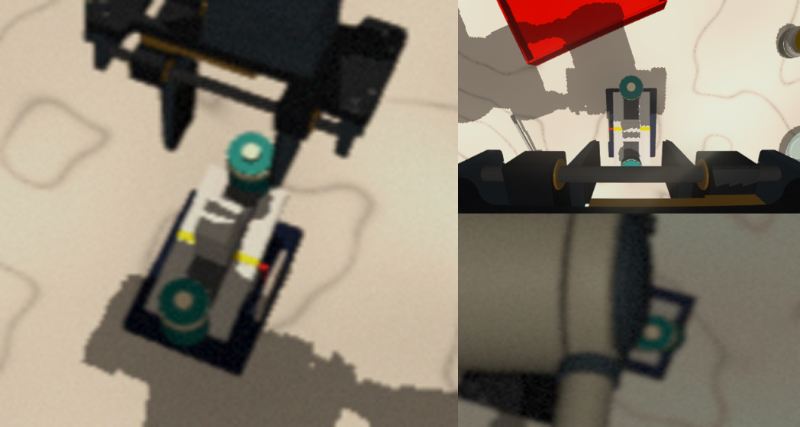

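Arm A sits across the yellow line, with its caps at about side (372,275)/(350,323) and wrist (322,163)/(322,300). I measure the tilt from the two views.

Run:
```python
from m import *
f=shot('wrist');g=shot('side')
def cap(f,box,n):
    c,m=mask(f,(0,10,110),(32,140,255),box,4); return sorted(c,reverse=True)[:n]
for x,b in((f,(300,140,345,190)),(f,(300,270,345,320)),(g,(362,262,382,284)),(g,(340,310,361,336))):
    print(cap(x,b,3), sorted(mask(x,(75,70,20),(100,255,255),b,4)[0],reverse=True)[:2])
a=cv2.resize(f['image'][120:330,240:400],None,fx=2.6,fy=2.6,interpolation=2)
b=cv2.resize(g['image'][255:345,330:400],(425,546),interpolation=2)
cv2.imwrite('pics/m6.png',np.hstack([a,b[:546]])[...,::-1]) if a.shape[0]==546 else print(a.shape)
```

```text
[(np.int32(284), np.float64(318.5), np.float64(145.4)), (np.int32(203), np.float64(323.4), np.float64(162.7)), (np.int32(110), np.float64(303.1), np.float64(182.5))] [(np.int32(1254), np.float64(323.2), np.float64(163.6))]
[(np.int32(338), np.float64(303.8), np.float64(287.8)), (np.int32(243), np.float64(341.2), np.float64(286.1)), (np.int32(7), np.float64(308.6), np.float64(304.0))] [(np.int32(321), np.float64(323.5), np.float64(306.6))]
[(np.int32(167), np.float64(368.7), np.float64(267.8))] [(np.int32(139), np.float64(372.2), np.float64(275.2))]
[] [(np.int32(162), np.float64(349.9), np.float64(323.4)), (np.int32(48), np.float64(350.0), np.float64(333.6))]
```

View pics/m6.png

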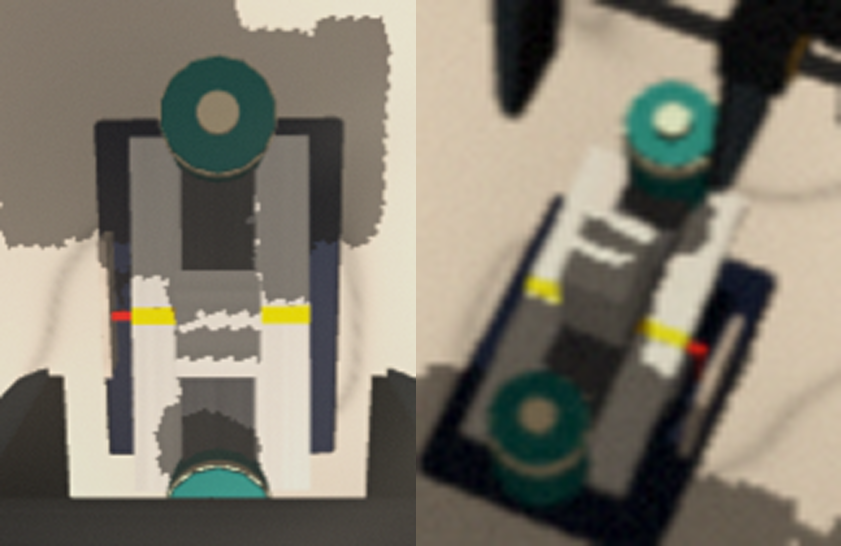

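Run:
```python
from m import *
f=shot('wrist');g=shot('side')
p,e=tri(f,(323.4,162.7),g,(372.2,274.6));print('cap1',p.round(4),e)
o,d=ray(g,350.1,323.2);d/=np.linalg.norm(d)
b=d@(o-p);c=(o-p)@(o-p)-.12**2;D=b*b-c;print('disc',D)
for s in(-1,1):
    q=o+d*(-b+s*np.sqrt(max(D,0)));v=q-p;print(q.round(4),'tilt',np.degrees(np.arcsin(v[2]/np.linalg.norm(v))),'yaw',np.degrees(np.arctan2(v[1],v[0])))
```

```text
cap1 [0.5047 0.1185 0.2439] 0.03229430187170864
disc 0.0064075083902688235
[0.5192 0.2359 0.2636] tilt 9.462604066327675 yaw 82.9710499452661
[0.5198 0.1494 0.1289] tilt -73.33763387239595 yaw 64.06344218636526
```

Run:
```python
from m import *
f=shot('wrist');g=shot('side')
p,e=tri(f,(323.4,162.7),g,(350.1,323.2));print('cap1',p.round(4),e)
o,d=ray(g,372.2,274.6);d/=np.linalg.norm(d)
b=d@(o-p);c=(o-p)@(o-p)-.12**2;D=b*b-c
for s in(-1,1):
    q=o+d*(-b+s*np.sqrt(max(D,0)));v=q-p;print(q.round(4),'tilt',np.degrees(np.arcsin(v[2]/np.linalg.norm(v))),'yaw',np.degrees(np.arctan2(v[1],v[0])))
# plate line ends in wrist vs side: left end red side
print('line',tri(f,(240+308/2.6,120+316/2.6),g,(330+(530-416)/6.07,255+287/6.07)),tri(f,(240+132/2.6,120+316/2.6),g,(330+(688-416)/6.07,255+345/6.07)))
```

```text
cap1 [0.52   0.1148 0.0751] 2.82853177182675e-05
[0.486  0.0685 0.1804] tilt 61.386471360679124 yaw -126.31965700236564
[0.4826 0.0032 0.0986] tilt 11.33128563390472 yaw -108.55533381011266
line (array([0.5274692 , 0.03825637, 0.03841773]), np.float64(0.0005710956086554824)) (array([0.4700215 , 0.05830071, 0.04123209]), np.float64(0.00038684700408286426))
```

The middle of A is on the line, yet it tips about 11° with its +y end down. A is the bad arm. I'll tilt the gripper to match, regrasp it, lift and then level it.

```bash
python3 -m inch '[[0.017,0.052,0,-0.06,0.02,0,0.7],[0.017,0.052,-0.1,-0.116,0.038,0,0.7],[0.017,0.052,-0.2,-0.116,0.038,0,0.7],[0.017,0.052,-0.35,-0.116,0.038,0,0.7],[0.017,0.052,-0.5,-0.116,0.038,0,0.7],[0.017,0.052,-0.6,-0.116,0.038,0,0.7],[0.017,0.052,-0.615,-0.116,0.038,0,0.7],[0.017,0.052,-0.615,-0.116,0.038,0,0.7]]'
python3 -m inch '[[0,0,0,0,0,0,0.2],[0,0,0,0,0,0,0.1],[0,0,0,0,0,0,0.1],[0,0,0,0,0,0,0.1],[0,0,0,0,0,0,0.1],[0,0,0.04,0,0,0,0.1],[0,0,0.1,0,0,0,0.1],[0,0,0.2,0,0,0,0.1]]' 40
python3 -m inch '[[0,0,0.1,0,0,0,0.1],[0,0,0.25,0,0,0,0.1],[0,0,0.4,0.03,-0.01,0,0.1],[0,0,0.5,0.06,-0.02,0,0.1],[0,0,0.5,0.09,-0.03,0,0.1],[0,0,0.5,0.116,-0.038,0,0.1],[0,0,0.5,0.116,-0.038,0,0.1],[0,0,0.5,0.116,-0.038,0,0.1]]'
python3 -m inch '[[0,0.2,0,0,0,-0.1,0.1],[0,0.4,0,0,0,-0.2,0.1],[0,0.6,0,0,0,-0.3,0.1],[0,0.8,0,0,0,-0.4,0.1],[0,1,0,0,0,-0.5,0.1],[0,1,0,0,0,-0.6,0.1],[0,1,0,0,0,-0.7,0.1],[0,1,0,0,0,-0.75,0.1]]'
python3 - <<'E'
from m import *
f=shot('wrist');save(f,'pics/w7.png');g=shot('side');save(g,'pics/s7.png');t=shot('top')
cv2.imwrite('pics/m7.png',np.hstack([cv2.resize(f['image'],(400,300)),cv2.resize(g['image'],(400,300))])[...,::-1])
c,m=mask(t,(0,180,60),(6,255,255),None,500)
E
```

```text
time: 14.3
ee_pos: [0.5014, 0.0579, 0.0825]
ee_rot: [0.808, 0.581, -0.077, 0.056]
ft_force: [0.5, -0.2, -0.1]
width: 0.0636
gripper_force: 0.0
time: 15.3
ee_pos: [0.501, 0.0579, 0.1128]
ee_rot: [0.808, 0.581, -0.078, 0.056]
ft_force: [1.2, -0.3, -3.0]
width: 0.024
gripper_force: 40.0
time: 16.3
ee_pos: [0.5013, 0.058, 0.1875]
ee_rot: [0.812, 0.584, -0.0, 0.0]
ft_force: [0.1, 0.1, -3.3]
width: 0.0238
gripper_force: 40.0
time: 17.3
ee_pos: [0.501, 0.2085, 0.1871]
ee_rot: [0.999, 0.033, -0.0, 0.0]
ft_force: [-0.8, -0.2, -4.0]
width: 0.024
gripper_force: 40.0
```

View pics/m7.png

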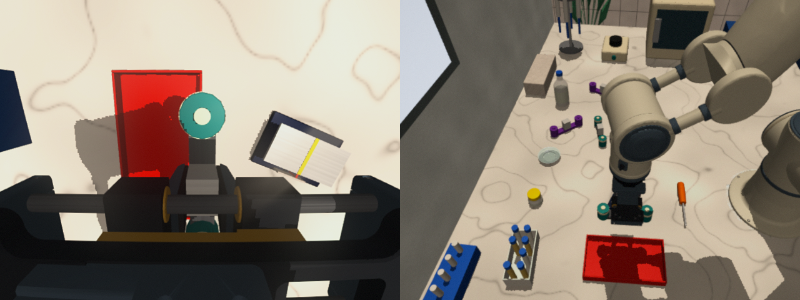

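The wrist view shows A held level over the bench. The tray rim's far corners are at about full-frame (180,112) and (322,112), and the cradle is empty at (300,148) in the half view.

Run:
```python
from m import *
f=shot('wrist');g=shot('side')
for n,x in(('w',f),('s',g)):
    c,m=mask(x,(0,150,40),(8,255,255),None,300)
    m=cv2.morphologyEx(m,cv2.MORPH_CLOSE,np.ones((9,9)))
    k=max(cv2.findContours(m,0,2)[0],key=cv2.contourArea)
    P=cv2.approxPolyDP(cv2.convexHull(k),4,True)[:,0]
    for p in P: print(n,p,onz(x,*p,.03).round(4))
s=state();Rm=R.from_quat(s['ee_rot']).as_matrix()
p=onz(f,201.5*1.6,116.5*1.6,s['ee_pos'][2]+.0095);print('cap',(Rm.T@(p-s['ee_pos'])*1e3).round(1),Rm[:,0])
```

```text
w [322 113] [0.6103 0.2171 0.03  ]
w [322 145] [0.5829 0.2152 0.03  ]
w [301 265] [0.4677 0.2281 0.03  ]
w [270 287] [0.4421 0.2581 0.03  ]
w [194 282] [0.4418 0.3351 0.03  ]
w [179 112] [0.6031 0.3445 0.03  ]
s [299 376] [0.6104 0.2186 0.03  ]
s [420 383] [0.3755 0.2043 0.03  ]
s [424 457] [0.3716 0.3414 0.03  ]
s [293 447] [0.6009 0.3531 0.03  ]
cap [59.5 -0.6 -9.5] [ 9.97524972e-01  7.03129134e-02 -1.57962279e-04]
```

```bash
python3 -m inch '[[-0.04,0.2,0,0,0,0,0.1],[-0.087,0.443,0,0,0,0,0.1],[-0.087,0.443,-0.1,0,0,0,0.1],[-0.087,0.443,-0.3,0,0,0,0.1],[-0.087,0.443,-0.5,0,0,0,0.1],[-0.087,0.443,-0.7,0,0,0,0.1],[-0.087,0.443,-0.8,0,0,0,0.1],[-0.087,0.443,-0.8,0,0,0,0.1]]'
python3 -m inch '[[0,0,-0.05,0,0,0,0.1],[0,0,-0.1,0,0,0,0.1],[0,0,-0.13,0,0,0,0.1],[0,0,-0.15,0,0,0,0.1],[0,0,-0.16,0,0,0,0.1],[0,0,-0.165,0,0,0,0.1],[0,0,-0.165,0,0,0,0.1],[0,0,-0.165,0,0,0,0.1]]'
```

```text
time: 18.55
ee_pos: [0.4878, 0.274, 0.0664]
ee_rot: [0.999, 0.034, -0.001, 0.0]
ft_force: [-0.3, -0.6, -2.5]
width: 0.0235
gripper_force: 40.0
time: 19.55
ee_pos: [0.4883, 0.2745, 0.0425]
ee_rot: [0.999, 0.034, 0.0, -0.0]
ft_force: [-0.9, -1.0, -2.5]
width: 0.0236
gripper_force: 40.0
```

Still carrying the weight, so I step down slowly.

```bash
python3 -m inch '[[0,0,-0.003,0,0,0,0.1],[0,0,-0.006,0,0,0,0.1],[0,0,-0.009,0,0,0,0.1],[0,0,-0.012,0,0,0,0.1],[0,0,-0.012,0,0,0,0.1],[0,0,-0.012,0,0,0,0.1],[0,0,-0.012,0,0,0,0.1],[0,0,-0.012,0,0,0,0.1]]' 15
```

```text
time: 20.55
ee_pos: [0.488, 0.2744, 0.0411]
ee_rot: [0.999, 0.034, -0.0, -0.0]
ft_force: [-5.8, -0.6, 13.3]
width: 0.0239
gripper_force: 15.0
```

Contact made. I open the fingers and rise.

```bash
python3 -m inch '[[0,0,0.002,0,0,0,0.1],[0,0,0.002,0,0,0,0.28],[0,0,0.002,0,0,0,0.35],[0,0,0.002,0,0,0,0.45],[0,0,0.002,0,0,0,0.55],[0,0,0.002,0,0,0,0.55],[0,0,0.1,0,0,0,0.55],[0,0,0.3,0,0,0,0.55]]' 5
python3 -m inch '[[0,0,0.2,0,0,0,0.55],[0,0,0.4,0,0,0,0.6],[0,0,0.6,0,0,0,0.7],[0,0,0.8,0,0,0,0.8],[0,0,1,0,0,0,1],[0,0,1,0,0,0,1],[0,0,1,0,0,0,1],[0,0,1,0,0,0,1]]'
python3 - <<'E'
from m import *
f=shot('wrist');g=shot('side')
a=cv2.resize(g['image'][350:470,280:440],(400,300));cv2.imwrite('pics/m8.png',np.hstack([cv2.resize(f['image'],(400,300)),a])[...,::-1])
for x in (f,g): print([tuple(map(float,k)) for k in mask(x,(75,70,20),(100,255,255),(60,90,450,470) if x is f else (280,350,440,470),20)[0]])
E
```

```text
time: 21.55
ee_pos: [0.4876, 0.2742, 0.0861]
ee_rot: [0.999, 0.034, -0.001, 0.0]
ft_force: [0.7, -0.0, 0.5]
width: 0.0506
gripper_force: 0.0
time: 22.55
ee_pos: [0.4877, 0.2742, 0.2349]
ee_rot: [0.999, 0.034, -0.001, 0.0]
ft_force: [0.2, 0.2, -0.2]
width: 0.0912
gripper_force: 0.0
[(676.0, 322.8, 168.5), (520.0, 323.0, 278.8)]
[(191.0, 327.1, 407.1), (195.0, 392.1, 410.3), (70.0, 327.0, 419.1), (76.0, 389.7, 422.3)]
```

View pics/m8.png

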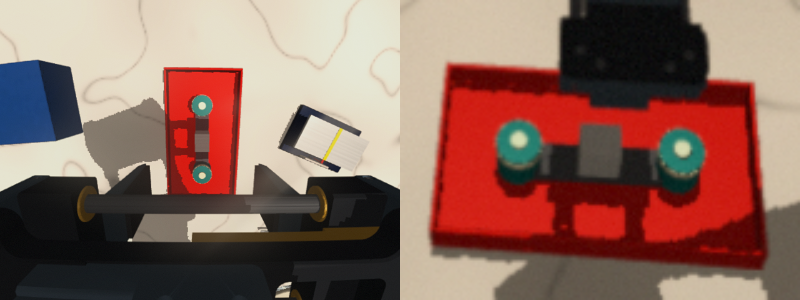

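Bad arm A is upright and flat in the tray, with its caps at half-view (202,105) and (202,174). Now arm B.

```bash
python3 -m inch '[[0.08,-0.3,0,0,0,0.1,1],[0.16,-0.6,0,0,0,0.2,1],[0.23,-0.89,0,0,0,0.3,1],[0.23,-0.89,0,0,0,0.4,1],[0.23,-0.89,0,0,0,0.5,1],[0.23,-0.89,0,0,0,0.57,1],[0.23,-0.89,0,0,0,0.57,1],[0.23,-0.89,0,0,0,0.57,1]]' 25
python3 -m inch '[[0.08,-0.3,0,0,0,0.1,1],[0.16,-0.6,0,0,0,0.2,1],[0.23,-0.89,0,0,0,0.3,1],[0.23,-0.89,0,0,0,0.4,1],[0.23,-0.89,0,0,0,0.5,1],[0.23,-0.89,0,0,0,0.565,1],[0.23,-0.89,0,0,0,0.565,1],[0.23,-0.89,0,0,0,0.565,1]]'
python3 -m inch '[[0.08,-0.3,0,0,0,0,1],[0.16,-0.6,0,0,0,0,1],[0.23,-0.89,0,0,0,0,1],[0.23,-0.89,0,0,0,0,1],[0.23,-0.89,0,0,0,0,1],[0.23,-0.89,0,0,0,0,1],[0.23,-0.89,0,0,0,0,1],[0.23,-0.89,0,0,0,0,1]]'
python3 -m inch '[[0.08,-0.3,0,0,0,0,1],[0.16,-0.6,0,0,0,0,1],[0.23,-0.89,0,0,0,0,1],[0.23,-0.89,0,0,0,0,1],[0.23,-0.89,0,0,0,0,1],[0.23,-0.89,0,0,0,0,1],[0.23,-0.89,0,0,0,0,1],[0.23,-0.89,0,0,0,0,1]]'
python3 - <<'E'
from m import *
f=shot('wrist');s=state();save(f,'pics/w9.png')
T=[tuple(map(float,k)) for k in mask(f,(75,70,20),(100,255,255),(200,90,450,310),100)[0]];print(T)
if len(T)==2:
    # cap = teal centroid for far, measured earlier offset: near cap centre ~2px below centroid
    (_,*a),(_,*b)=sorted(T,key=lambda k:k[2]); b[1]+=2
    p,q=onz(f,*a,.044),onz(f,*b,.044);v=p-q;m=(p+q)/2
    print(m,np.linalg.norm(v),np.degrees(np.arctan2(v[1],v[0])),'delta',m-s['ee_pos'],R.from_quat(s['ee_rot']).as_matrix()[:,0])
E
```

```text
time: 23.65
ee_pos: [0.5226, 0.141, 0.2354]
ee_rot: [0.887, 0.462, -0.0, -0.0]
ft_force: [0.2, 0.0, -0.6]
width: 0.0914
gripper_force: 0.0
time: 24.65
ee_pos: [0.5572, 0.0075, 0.2355]
ee_rot: [0.603, 0.798, -0.0, -0.0]
ft_force: [-0.4, 0.6, -0.6]
width: 0.0912
gripper_force: 0.0
time: 25.65
ee_pos: [0.5917, -0.1256, 0.2357]
ee_rot: [0.601, 0.799, 0.0, 0.0]
ft_force: [-0.5, 0.6, 0.7]
width: 0.0913
gripper_force: 0.0
time: 26.65
ee_pos: [0.6262, -0.2591, 0.2357]
ee_rot: [0.601, 0.799, 0.0, 0.0]
ft_force: [-0.6, -1.0, -0.1]
width: 0.0913
gripper_force: 0.0
[(620.0, 322.5, 170.9), (177.0, 214.8, 185.0), (167.0, 214.1, 215.3), (514.0, 322.6, 279.8)]
```

Run:
```python
from m import *
f=shot('wrist');s=state()
p,q=onz(f,322.5,170.9,.044),onz(f,322.6,281.8,.044);v=p-q;m=(p+q)/2
print(m,np.linalg.norm(v),np.degrees(np.arctan2(v[1],v[0])),'delta',m-s['ee_pos'],R.from_quat(s['ee_rot']).as_matrix()[:,0])
```

```text
[ 0.6257821  -0.26144026  0.044     ] 0.12092936011165224 106.11320503578393 delta [-0.00043163 -0.00213158 -0.19166229] [-2.76782017e-01  9.60932729e-01 -7.73670307e-05]
```

```bash
python3 -m inch '[[0,-0.01,-0.3,0,0,0,1],[0,-0.01,-0.6,0,0,0,1],[0,-0.01,-0.9,0,0,0,1],[0,-0.01,-1,0,0,0,1],[0,-0.01,-1,0,0,0,1],[0,-0.01,-1,0,0,0,1],[0,-0.01,-1,0,0,0,1],[0,-0.01,-1,0,0,0,1]]' 25
python3 -m inch '[[0,0,-0.15,0,0,0,1],[0,0,-0.34,0,0,0,1],[0,0,-0.34,0,0,0,1],[0,0,-0.34,0,0,0,0.1],[0,0,-0.34,0,0,0,0.1],[0,0,-0.34,0,0,0,0.1],[0,0,-0.34,0,0,0,0.1],[0,0,-0.34,0,0,0,0.1]]'
python3 -m inch '[[0,0,0,0,0,0,0.1],[0,0,0,0,0,0,0.1],[0,0,0.1,0,0,0,0.1],[0,0,0.3,0,0,0,0.1],[0,0,0.5,0,0,0,0.1],[0,0,0.7,0,0,0,0.1],[0,0,0.7,0,0,0,0.1],[0,0,0.7,0,0,0,0.1]]'
python3 -m inch '[[-0.1,0.2,0,0,0,-0.05,0.1],[-0.2,0.45,0,0,0,-0.1,0.1],[-0.283,0.691,0,0,0,-0.15,0.1],[-0.283,0.691,0,0,0,-0.25,0.1],[-0.283,0.691,0,0,0,-0.35,0.1],[-0.283,0.691,0,0,0,-0.383,0.1],[-0.283,0.691,0,0,0,-0.383,0.1],[-0.283,0.691,0,0,0,-0.383,0.1]]'
python3 -m inch '[[-0.1,0.2,0,0,0,0,0.1],[-0.2,0.45,0,0,0,0,0.1],[-0.283,0.691,0,0,0,0,0.1],[-0.283,0.691,0,0,0,0,0.1],[-0.283,0.691,0,0,0,0,0.1],[-0.283,0.691,0,0,0,0,0.1],[-0.283,0.691,0,0,0,0,0.1],[-0.283,0.691,0,0,0,0,0.1]]'
python3 - <<'E'
from m import *
f=shot('wrist');s=state();save(f,'pics/w10.png');Rm=R.from_quat(s['ee_rot']).as_matrix()
for z,b,lo,hi in((s['ee_pos'][2]+.0095,(280,140,370,260),(75,70,20),(100,255,255)),(.046,(60,20,640,300),(18,110,90),(35,255,255))):
    for k in mask(f,lo,hi,b,60)[0]: p=onz(f,k[1],k[2],z);print(k,(Rm.T@(p-s['ee_pos'])*1e3).round(1),p.round(4))
print(np.degrees(np.arctan2(Rm[1,0],Rm[0,0])))
E
```

```text
time: 27.75
ee_pos: [0.6266, -0.2613, 0.0865]
ee_rot: [0.601, 0.799, 0.0, 0.001]
ft_force: [0.9, -0.5, 0.7]
width: 0.091
gripper_force: 0.0
time: 28.75
ee_pos: [0.6262, -0.2611, 0.0347]
ee_rot: [0.601, 0.799, 0.0, 0.0]
ft_force: [-0.5, 0.3, -0.2]
width: 0.0441
gripper_force: 0.0
time: 29.75
ee_pos: [0.6257, -0.2608, 0.139]
ee_rot: [0.601, 0.799, -0.0, -0.0]
ft_force: [-0.6, 0.5, -4.0]
width: 0.024
gripper_force: 25.0
time: 30.75
ee_pos: [0.5834, -0.1573, 0.1389]
ee_rot: [0.811, 0.585, -0.0, -0.001]
ft_force: [0.2, -1.0, -3.6]
width: 0.0238
gripper_force: 25.0
time: 31.75
ee_pos: [0.5414, -0.0541, 0.1395]
ee_rot: [0.811, 0.585, -0.0, -0.0]
ft_force: [0.5, -0.2, -4.1]
width: 0.0241
gripper_force: 25.0
(np.int32(3676), np.float64(323.0), np.float64(185.7)) [60.2 -0.5 -9.5] [0.5599 0.0033 0.149 ]
(np.int32(758), np.float64(221.8), np.float64(139.2)) [ 84.8 -73.4  93.5] [0.4985 0.0496 0.046 ]
71.56037288176996
```

```bash
python3 -m inch '[[-0.1,0.2,0,0,0,0,0.1],[-0.2,0.45,0,0,0,0,0.1],[-0.285,0.692,0,0,0,0,0.1],[-0.285,0.692,0,0,0,0,0.1],[-0.285,0.692,-0.1,0,0,0,0.1],[-0.285,0.692,-0.2,0,0,0,0.1],[-0.285,0.692,-0.2,0,0,0,0.1],[-0.285,0.692,-0.2,0,0,0,0.1]]'
python3 -m inch '[[0,0,-0.05,0,0,0,0.1],[0,0,-0.1,0,0,0,0.1],[0,0,-0.14,0,0,0,0.1],[0,0,-0.16,0,0,0,0.1],[0,0,-0.17,0,0,0,0.1],[0,0,-0.18,0,0,0,0.1],[0,0,-0.187,0,0,0,0.1],[0,0,-0.187,0,0,0,0.1]]'
```

```text
time: 32.8
ee_pos: [0.499, 0.0497, 0.11]
ee_rot: [0.811, 0.585, 0.0, 0.0]
ft_force: [0.5, -0.4, -2.6]
width: 0.0236
gripper_force: 25.0
time: 33.8
ee_pos: [0.4985, 0.05, 0.0815]
ee_rot: [0.811, 0.585, 0.0, 0.0]
ft_force: [0.2, -0.0, -4.0]
width: 0.0233
gripper_force: 25.0
```

```bash
python3 -m inch '[[0,0,-0.004,0,0,0,0.1],[0,0,-0.008,0,0,0,0.1],[0,0,-0.008,0,0,0,0.28],[0,0,-0.008,0,0,0,0.28],[0,0,-0.008,0,0,0,0.45],[0,0,-0.008,0,0,0,0.6],[0,0,-0.008,0,0,0,0.7],[0,0,0.02,0,0,0,0.7]]'
python3 -m inch '[[0,0,0.1,0,0,0,0.7],[0,0,0.25,0,0,0,0.7],[0,0,0.4,0,0,0,0.7],[0,0,0.6,0,0,0,0.7],[0,0,0.8,0,0,0,0.7],[0,0,1,0,0,0,0.7],[0,0,1,0,0,0,0.7],[0,0,1,0,0,0,0.7]]'
python3 - <<'E'
from m import *
f=shot('wrist');g=shot('side')
a=cv2.resize(f['image'][120:330,240:400],None,fx=2.6,fy=2.6,interpolation=2)
b=cv2.resize(g['image'][255:345,330:400],(425,546),interpolation=2)
cv2.imwrite('pics/m11.png',np.hstack([a,b[:546]])[...,::-1])
for x,bx in((f,(260,120,390,320)),(g,(325,250,400,345))): print([tuple(map(float,k)) for k in mask(x,(75,70,20),(100,255,255),bx,20)[0]])
E
```

```text
time: 34.8
ee_pos: [0.4984, 0.05, 0.0845]
ee_rot: [0.811, 0.585, -0.0, -0.0]
ft_force: [0.3, -1.0, -0.2]
width: 0.0623
gripper_force: 0.0
time: 35.8
ee_pos: [0.4983, 0.05, 0.2347]
ee_rot: [0.811, 0.585, 0.0, 0.0]
ft_force: [0.2, 0.1, 1.0]
width: 0.0641
gripper_force: 0.0
[(875.0, 323.4, 171.0), (684.0, 323.5, 295.0)]
[(113.0, 373.0, 274.9), (67.0, 372.6, 285.4), (145.0, 351.9, 317.0), (118.0, 350.4, 329.5)]
```

View pics/m11.png

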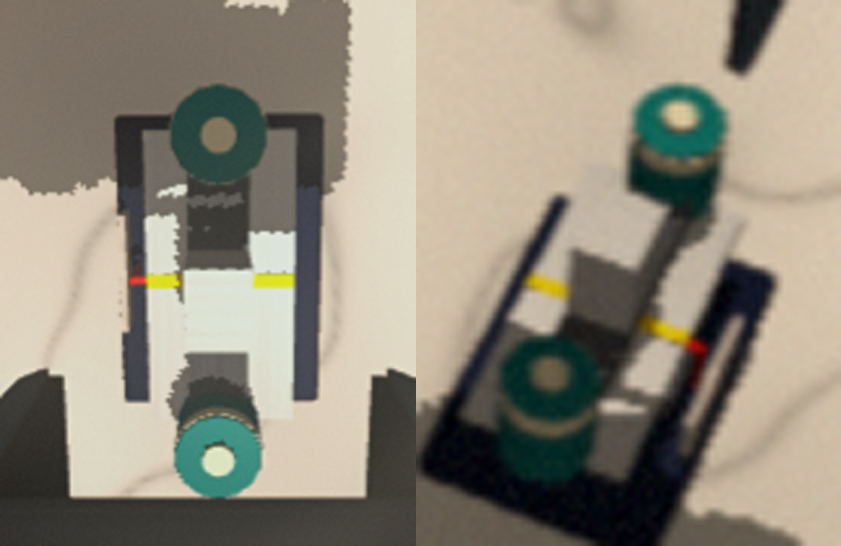

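Arm B sits across the line with caps at crop (218,134) and (218,461). I measure its tilt.

Run:
```python
from m import *
f=shot('wrist');g=shot('side')
p,e=tri(f,(323.8,171.5),g,(352.1,316.6));q,e2=tri(f,(323.8,297.3),g,(373.7,274.1));v=p-q
print(p,q,e,e2,'tilt',np.degrees(np.arcsin(v[2]/np.linalg.norm(v))),'len',np.linalg.norm(v),'mid',(p+q)/2,'yaw',np.degrees(np.arctan2(v[1],v[0])))
print('line',onz(f,240+219/2.6,120+281/2.6,.046))
```

```text
[0.51692181 0.10652443 0.08711969] [ 0.4786159  -0.00872021  0.08601738] 0.0005126090465168366 0.0005577797152195893 tilt 0.5200433139677247 len 0.12144909569257792 mid [0.49776885 0.04890211 0.08656854] yaw 71.61382624768197
line [0.49810046 0.0491272  0.046     ]
```

B is level (0.5°) and centred within 1 mm. The robot is clear of everything, so I hand in.

```bash
python3 -c "
from plant import finish_job; print(finish_job())"
```

```text
the job is handed in; nothing more can be done
None
```

The job is handed in at about 36 s on the robot's clock: the good arm was left on the stand, level to about 0.5° and centred within 1 mm, and the arm that tipped about 11° is upright and flat in the red tray.

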